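Plug the lens post into the repair stand

ROBOT

A 6-joint arm with a two-finger parallel gripper is mounted at the origin on a cart in front of the work surface, level with it; the furniture and walls round the work are solid. World frame = base frame: x ahead of the robot, y to its left, z up, the work surface at z = 0. Lengths are in mm, angles in degrees, forces in N, time in s.
With the tool pointing down it reaches from about 350 to 850 mm from the base axis. Payload 8.1 kg.
Tool frame: the origin (TCP) lies midway between the tips of the shut fingers; the grasp point (between the pads) lies 19 mm behind it (r.grip_depth is the distance from the TCP to the grasp point, in mm); z points along the fingers, y is the direction in which the jaws open and shut (so a half turn about z gives the same grasp; the last joint's range is limited). The gripper opens to 85 mm and grips with 20 to 120 N. Pads are 22 mm wide; open, the fingers measure 114 mm over their backs; the gripper's body (76 mm by 85 mm) begins 54 mm behind the grasp point. The pads swing forward as they close: fully open they stand 13 mm farther back than shut.
Start: joints at [-68.663, 7.471, 85.268, -0, 87.261, -4.893], TCP at [265.205, -538.211, 231.292] pointing down, gripper open.
Joint ranges: [-169.43, 169.43], [-51.17, 129.36], [1.28, 143.12], [-76.62, 256.62], [0, 156.53], [-152.29, 152.29]. Speed limits (degrees/s): [136.94, 136.94, 159.86, 180, 180, 180].

INTERFACE

Orientations are given as [roll, pitch, yaw] about the fixed x, y, z axes, in that order (R = Rz(yaw) Ry(pitch) Rx(roll)).
In Python, from bench import r, imaging gives the robot as it stands.
- The arm moves only by the shell command python3 -m creep 'ROWS' [FORCE]. ROWS is text: rows parted by semicolons, each of 7 numbers parted by spaces: the shift along the tool's x, y, z in cm, then the turn, a rotation vector about the tool's x, y, z in degrees, then the finger opening in cm, from 0 to 8.54. In form: dx dy dz ax ay az gripper; .... A call has 1 to 20 rows; each row is the pose to reach, as a shift and turn from the pose measured when the call began, along the tool's axes at that moment; what a row does not reach only later rows make up. A row lasts 1/10 s, in which the tool goes at most 50 mm and 8.59 degrees, less where a joint would pass 70% of its speed; a pose out of reach is approached as far as the arm can. A call with a gripper value outside its range is refused whole. The fingers move at their own pace and stop on an object; FORCE is the grip in N (left out, the last holds). Time passes only in rows, so rows that repeat a pose let the fingers close. It gives the time, the measured TCP pose, the force and the opening at its end, in the units of the state.
- r.sense(): the state, without advancing time (a new reading comes with each control period).
- imaging.snapshot(name): name is "scene" or "top" or "wrist"; returns the picture (420x560x3 uint8, red, green, blue); there is no depth.
- imaging.camera_info(name): a dict with "camera_matrix" (3x3 intrinsics, pixels), "k1" (the pictures are not rectified: a ray, as slopes to the right and down, at radius r is drawn at 1 + k1 r^2 times it, then the intrinsics apply), "R" (3x3) and "t" (3): a world point X has camera coordinates R X + t. Camera axes: x right, y down, z forward; pixel columns grow to the right and rows downward; lengths in mm; the calibration is good to about 2 mm. A picture is of the moment at which its call begins: read the wrist's pose just before it. camera_info takes no time and is no camera call; for the wrist camera it gives the pose at the moment of the call.
- r.hand_in(): hands the job in, once; it reports no verdict.
The state is a dict: "time": time; "joint_pos": joint angles; "qd": joint speeds; "joint_efforts": joint torques, N m; "tool_pos": TCP position; "tcp_rot": TCP orientation; "ft_force": force on the tool from outside, world axes, zero at the start; "wrist_torque": the same for the moment, N m; "finger_gap": finger opening in mm.
Only numpy, scipy, OpenCV 4.12 (cv2) and the standard library are available. Lean on these libraries where they do the work, as an engineer would, in place of code of your own. Each camera call takes 0.05 s, during which the arm holds its last target.

TASK

The repair stand needs its magnifier. Lift the post that carries the round lens out of the wooden rack and slide it down into the upright holder of the stand, feeling it past the spring plunger in the holder's side, until its collar rests on the holder's rim and the plunger has clicked into the post's groove; the lens must end up standing over the middle of the opened handset. Press gently, leave the handset and the other posts where they are, and let go.

Things in the scene. Friction and masses are not known exactly. Their poses are not given: they have to be found in the camera images.
- lens_post: steel post with a round magnifying lens on a side arm, about 0.16 kg, upright in one of the rack's three holes. Origin on its axis at the underside of its collar (22 mm across, 6 mm thick), z up; arm and lens point along its -x. Over the collar a 12 mm neck, then at z = 24 to 38 mm the arm's block (22 x 18 mm)
- lens_post_grip (a point): point on the lens post's axis 58 mm above the underside of the collar, in the flat black thumb grip on its top: 16 mm thick along the post's y (take it there), 28 mm wide along x, from 38 to 72 mm above the underside of the collar. Axes as the post's
- lens_post_foot (a point): centre of the flat foot of the lens post's rod. The rod is round, 14 mm thick, and reaches 52 mm below the collar; its last 5 mm taper to 8 mm at the foot. Round it runs a groove 3 mm deep with sides at 45 degrees and a floor 5 mm wide, its middle 20.5 mm below the underside of the collar
- lens (a point): centre of the lens, 75 mm from the post's axis along the post's -x and 31 mm above the underside of the collar; lens in its frame 57 mm across, 6 mm thick
- clip_post: post of the same system with two small jaws on a cross bar instead of a lens; stands in the rack and stays there. Origin and axes as the lens post's
- mirror_post: post of the same system with a small tilted square mirror; stands in the rack and stays there. Origin and axes as the lens post's
- post_rack: fixed block of light wood, 50 x 222 x 62 mm (x, y, z), with three plain round holes 16.5 mm wide through it at y = -85, 0 and 85 mm; the posts' collars rest on its top. Origin under its middle, on the worktop
- stand: repair stand, fixed: grey plate 10 mm thick (x -127 to 45, y -56 to 56 mm) with an upright round holder, a steel tube 33 mm across, bore 15.6 mm, deeper than the rod is long. Origin on the bore's axis at worktop height, z up. The tube telescopes in a sleeve and is locked: its rim lies 72 to 96 mm above the worktop, where exactly is not measured
- stand_mat (a point): middle of the stand's black mat, on its top, 12 mm above the worktop, 77 mm from the bore's axis along the stand's -x; the mat is 94 x 100 mm (x, y)
- plunger (a joint): spring plunger in the holder's stand -y side, 22 mm below the rim; its 8 mm round nose stands 4 mm into the bore. Travel in m: 0 nose out, about 0.002 to 0.003 riding on the rod, under 0.001 in the groove. Passing the foot takes 5 to 10 N of push, then sliding 1 to 4 N; it squeezes the rod sideways with 7 to 10 N; in the last mm the groove draws the collar down on to the rim, a hard stop. Pushing with over 20 N does damage
- handset: opened mobile handset, 104 x 47 x 8 mm, lying loose on the stand's mat, its centre 68 to 87 mm from the bore's axis. Origin at the centre of its underside, x along its length
Things that resemble listed ones, but are neither listed nor needed, are in the scene too. What is shaped like the stand but purple is not meant.

How it is judged:
By the outcome, as a careful person would: the job done as asked, in the order asked, and still so for the second after the job is handed in, with the robot touching nothing.
It also fails if it takes over 51 s, if anything falls off the work surface, if the arm or the gripper's body presses on something with over 40 N, if the wrist force passes 120 N, or if a joint passes its speed limit or range.

## Working session

There is one attempt and no reset: what is moved stays moved. The work goes in short steps, Python scripts to look and compute and a shell command to move; the robot and the scene stay as the last step left them, time stands still between calls to the robot, and variables do not carry over. Pictures are saved under pics/ and viewed, and the job is handed in when it is done.

```bash
ls; mkdir -p pics
python3 - <<'E'
from bench import r, imaging
import cv2
s=r.sense(); print(s)
for n in("scene","top","wrist"):
    im=imaging.snapshot(n); cv2.imwrite(f"pics/{n}0.png",im[:,:,::-1])
    ci=imaging.camera_info(n); print(n,ci)
E
```

```text
pics
{'time': 0.0, 'joint_pos': array([-6.86636298e+01,  7.51375577e+00,  8.53293311e+01, -2.14696550e-04,
        8.72620279e+01, -4.89414095e+00]), 'qd': array([-0.02264841, -0.09910544,  0.07813192, -0.05430189,  0.01028203,
       -0.08774998]), 'joint_efforts': array([-2.87859275e-04, -5.69394636e+01, -5.00549877e+01, -2.54439519e-04,
        1.50504842e-02,  2.60800891e-05]), 'tool_pos': array([ 264.99783938, -537.69511039,  230.25803813]), 'tcp_rot': array([-1.79895250e+02, -8.75421704e-03,  2.62305136e+01]), 'ft_force': array([-0.06015807,  0.25931794, -0.71966396]), 'wrist_torque': array([-0.02693805,  0.02039801, -0.0453951 ]), 'finger_gap': 85.21767314365977}
scene {'camera_matrix': array([[537.28490074,   0.        , 287.30750452],
       [  0.        , 537.28490074, 212.79393758],
       [  0.        ,   0.        ,   1.        ]]), 'k1': -0.21541662811198703, 'R': array([[-7.22187995e-01, -6.91696395e-01,  7.72834867e-04],
       [-4.20971214e-01,  4.38641516e-01, -7.93962756e-01],
       [ 5.48842178e-01, -5.73715712e-01, -6.07965908e-01]]), 't': array([294.48239011, 3
[... 161 characters left out ...]
  0.        ,   0.        ,   1.        ]]), 'k1': -0.00244288368484251, 'R': array([[-0.02215393, -0.99926009, -0.03144016],
       [-0.99838884,  0.02375593, -0.05153042],
       [ 0.05223918,  0.0302479 , -0.9981764 ]]), 't': array([ -80.39384811,  504.10018381, 1031.76141476])}
wrist {'camera_matrix': array([[300.24336632,   0.        , 277.65463859],
       [  0.        , 300.24336632, 202.24484544],
       [  0.        ,   0.        ,   1.        ]]), 'k1': -0.030154812511952272, 'R': array([[ 0.44259166, -0.89672231, -0.00130739],
       [-0.85344854, -0.42167975,  0.30628709],
       [-0.27520577, -0.13444432, -0.95193829]]), 't': array([-599.75769031,  -40.1143259 ,  379.74476066])}
```

View pics/scene0.png

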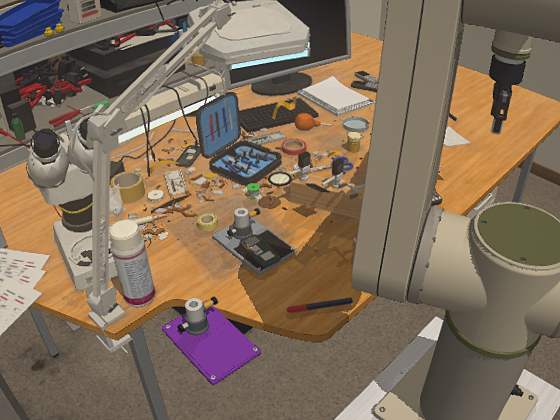

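View pics/top0.png

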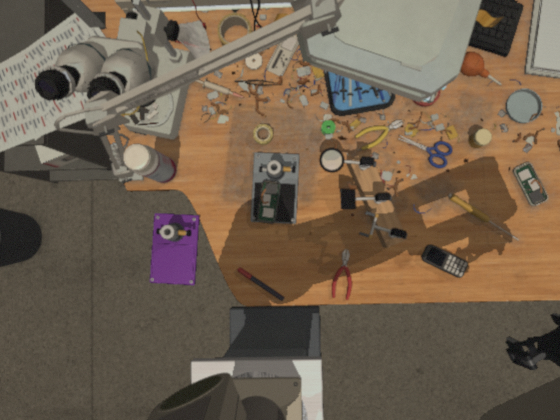

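View pics/wrist0.png

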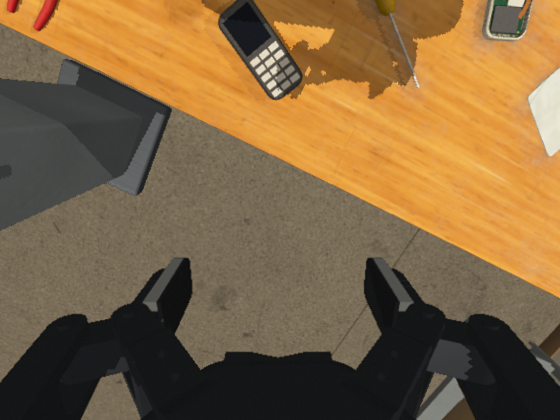

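The top view shows the grey stand near (275,185) with its holder at (273,169). The three posts are at about (367,161) for the lens, (382,197) for the mirror and (398,233) for the clip. I'll zoom in next.

Run:
```python
import cv2
t=cv2.imread("pics/top0.png"); c=t[120:260,230:430]; cv2.imwrite("pics/topz.png",cv2.resize(c,None,fx=4,fy=4,interpolation=cv2.INTER_CUBIC))
t=cv2.imread("pics/scene0.png"); c=t[140:280,190:390]; cv2.imwrite("pics/scz.png",cv2.resize(c,None,fx=4,fy=4,interpolation=cv2.INTER_CUBIC))
```

```text
(no output)
```

View pics/topz.png

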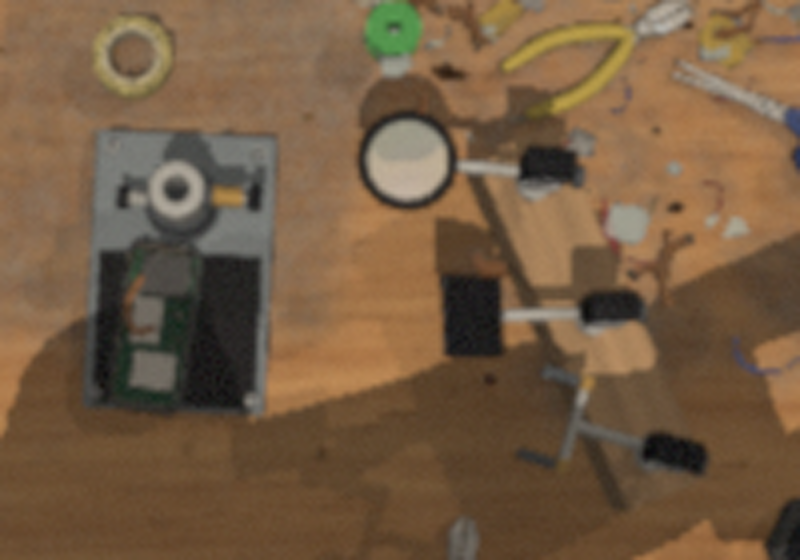

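View pics/scz.png

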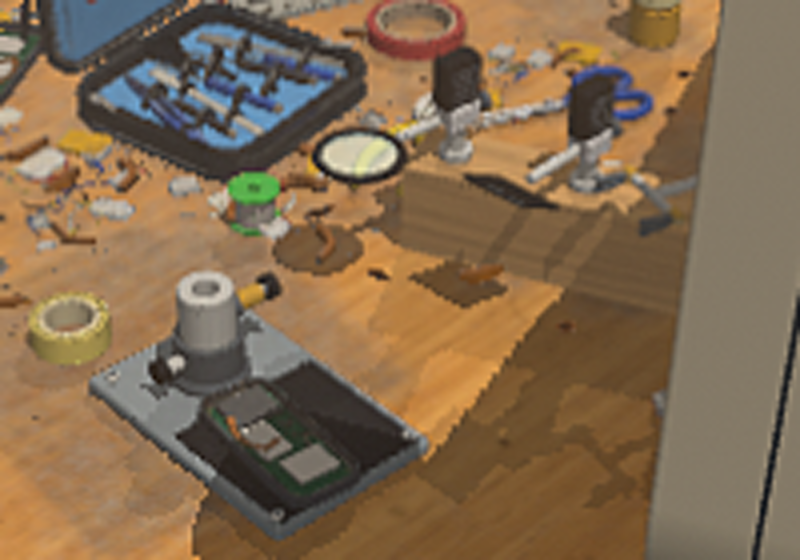

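```bash
cat > h.py <<'E'
import numpy as np, cv2
from bench import r, imaging
def ray(ci,p):
    u=cv2.undistortPoints(np.array([[p]],float),ci["camera_matrix"],np.array([ci["k1"],0,0,0.]))[0,0]
    R=np.array(ci["R"]);t=np.array(ci["t"]); d=R.T@np.array([u[0],u[1],1.]); return -R.T@t,d/np.linalg.norm(d)
def cast(ci,p,z):
    c,d=ray(ci,p); return c+d*(z-c[2])/d[2]
def tri(l):
    A=np.zeros((3,3));b=np.zeros(3)
    for ci,p in l:
        c,d=ray(ci,p);M=np.eye(3)-np.outer(d,d);A+=M;b+=M@c
    X=np.linalg.solve(A,b); return X,[np.linalg.norm((np.eye(3)-np.outer(d,d))@(X-c)) for c,d in [ray(*q) for q in l]]
def proj(ci,X):
    rv=cv2.Rodrigues(np.array(ci["R"]))[0]
    return cv2.projectPoints(np.array([X],float),rv,np.array(ci["t"],float),ci["camera_matrix"],np.array([ci["k1"],0,0,0.]))[0][0,0]
T=imaging.camera_info("top");S=imaging.camera_info("scene")
zt=lambda x,y:(230+(x+.5)/4-.5,120+(y+.5)/4-.5)
zs=lambda x,y:(190+(x+.5)/4-.5,140+(y+.5)/4-.5)
E
python3 - <<'E'
from h import *
np.set_printoptions(precision=1,suppress=True)
print("rim tri",*tri([(T,zt(178,188)),(S,zs(207,287))]))
print("lens tri",*tri([(T,zt(408,160)),(S,zs(359,155))]))
print("lens z96",cast(T,zt(408,160),96),"grip",cast(T,zt(550,160),134))
print("mirror grip",cast(T,zt(611,303),134),"clip",cast(T,zt(674,449),134))
for p in[(98,131),(276,135),(262,412),(85,408)]: print("plate",cast(T,zt(*p),10))
for p in[(155,240),(203,245),(172,408),(115,400)]: print("handset",cast(T,zt(*p),20))
E
```

```text
rim tri [608.4 -59.9  72.3] [np.float64(0.705531947639233), np.float64(0.7055319476392025)]
lens tri [ 617.4 -191.    93.4] [np.float64(0.5152643773514456), np.float64(0.5152643773515732)]
lens z96 [ 617.3 -190.4   96. ] grip [ 608.5 -263.8  134. ]
mirror grip [ 530.6 -293.8  134. ] clip [ 452.  -324.5  134. ]
plate [655.8  -6.8  10. ]
plate [ 650.3 -116.2   10. ]
plate [ 480.6 -103.7   10. ]
plate [485.6   4.2  10. ]
handset [586.1 -41.4  20. ]
handset [582.3 -70.5  20. ]
handset [484.  -49.7  20. ]
handset [489.6 -15.3  20. ]
```

```bash
cat >> h.py <<'E'
from scipy.spatial.transform import Rotation as Ro
def rows(X,yaw):
    s=r.sense(); R0=Ro.from_euler("xyz",s["tcp_rot"],degrees=True); R1=Ro.from_euler("xyz",[180,0,yaw],degrees=True)
    d=R0.inv().apply(np.array(X,float)-s["tool_pos"])/10; a=(R0.inv()*R1).as_rotvec(degrees=True)
    print("ROW cm/deg",np.round(d,2),np.round(a,2))
def st():
    s=r.sense(); print(round(s["time"],2),np.round(s["tool_pos"],1),np.round(s["tcp_rot"],2),np.round(s["ft_force"],1),np.round(s["wrist_torque"],2),round(s["finger_gap"],1))
E
python3 - <<'E'
from h import *
rows([608.5,-263.8,215],83.2)
W=imaging.camera_info("wrist");s=r.sense()
R0=Ro.from_euler("xyz",s["tcp_rot"],degrees=True); c=-np.array(W["R"]).T@W["t"]
print("cam in tool",R0.inv().apply(c-s["tool_pos"]), R0.inv().apply(np.array(W["R"]).T@[0,0,1]))
E
```

```text
ROW cm/deg [42.92 -9.4   1.57] [-7.000e-02 -5.000e-02 -5.697e+01]
cam in tool [  78.50570331    0.40778877 -142.49586992] [-3.06395750e-01  3.12240831e-04  9.51904169e-01]
```

```bash
python3 -m creep '42.9 -9.4 1.5 0 0 -57 6; 42.9 -9.4 1.5 0 0 -57 6; 42.9 -9.4 1.5 0 0 -57 6; 42.9 -9.4 1.5 0 0 -57 6; 42.9 -9.4 1.5 0 0 -57 6; 42.9 -9.4 1.5 0 0 -57 6; 42.9 -9.4 1.5 0 0 -57 6; 42.9 -9.4 1.5 0 0 -57 6; 42.9 -9.4 1.5 0 0 -57 6; 42.9 -9.4 1.5 0 0 -57 6; 42.9 -9.4 1.5 0 0 -57 6; 42.9 -9.4 1.5 0 0 -57 6; 42.9 -9.4 1.5 0 0 -57 6'
python3 - <<'E'
from h import *
st(); W=imaging.camera_info("wrist")
cv2.imwrite("pics/w1.png",imaging.snapshot("wrist")[:,:,::-1])
np.savez("w1.npz",**W)
for z in(134,96): print(proj(W,[608.5,-263.8,z]))
E
```

```text
time: 1.45
tool_pos: [607.5, -265.0, 215.7]
tcp_rot: [-180.0, -0.1, 83.1]
ft_force: [0.1, 1.4, 0.1]
finger_gap: 60.0
1.45 [ 607.5 -265.   215.7] [-1.7995e+02 -6.0000e-02  8.3130e+01] [0.1 1.4 0.1] [-0.    0.02 -0.04] 60.0
[278.53861187 207.90710754]
[278.44175842 194.39385967]
```

View pics/w1.png

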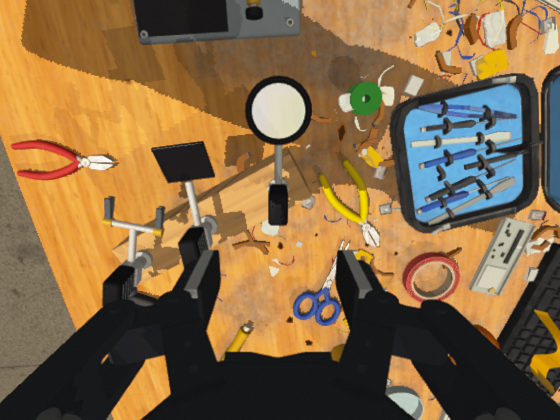

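The wrist view has the lens at about (278,110) and the grip at about (278,205). The arm runs straight down the image, so the tool yaw matches the post. I'll measure both by mask.

Run:
```python
from h import *
np.set_printoptions(precision=1,suppress=True)
W=dict(np.load("w1.npz"))
im=cv2.imread("pics/w1.png"); g=cv2.cvtColor(im,cv2.COLOR_BGR2GRAY)
cv2.imwrite("pics/w1z.png",cv2.resize(im[60:240,220:340],None,fx=4,fy=3.3 and 4,interpolation=cv2.INTER_NEAREST)[120:])
m=(g<60).astype(np.uint8)
n,l,stt,c=cv2.connectedComponentsWithStats(m)
for i in range(1,n):
    x,y,w,h,a=stt[i]
    if a>100 and y<230 and 230<x<330: print(i,stt[i],c[i])
```

```text
2 [245   6  18  14 206] [253.8  12.9]
13 [ 245   76   67   69 1185] [278.1 108.8]
49 [269 184  19  41 742] [278.  204.4]
```

View pics/w1z.png

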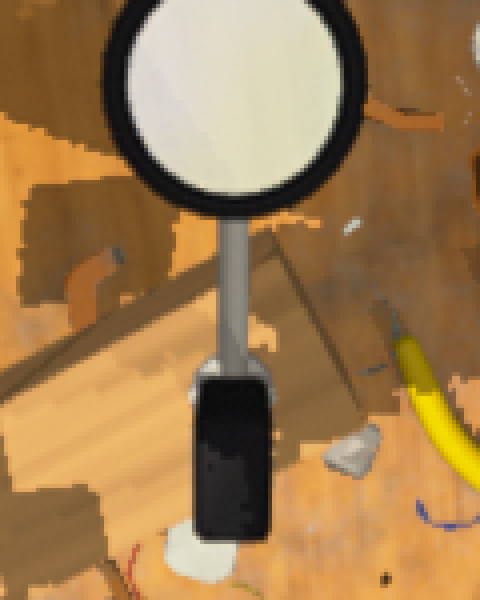

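Run:
```python
from h import *
np.set_printoptions(precision=1,suppress=True)
W=dict(np.load("w1.npz"))
b=cast(W,(278,224.5),134); print("back edge",b,"front low",cast(W,(278,183.5),100),"lens",cast(W,(278,109.5),96))
l=cast(W,(278,109.5),96)
u=(l-b)[:2];u/=np.linalg.norm(u);print("dir",np.degrees(np.arctan2(u[1],u[0])),"axis from back",b[:2]+14*u,"from lens",l[:2]-75*u, "lens-back dist (89)",np.linalg.norm((l-b)[:2]))
print("widths",np.linalg.norm(cast(W,(268.5,215),134)-cast(W,(287.5,215),134)))
```

```text
back edge [ 606.4 -277.7  134. ] front low [ 609.4 -252.6  100. ] lens [ 616.9 -190.2   96. ]
dir 83.17667760405325 axis from back [ 608.1 -263.8] from lens [ 608.  -264.7] lens-back dist (89) 88.13068228823126
widths 15.117492516626818
```

```bash
python3 -m creep '0.08 0.04 4 0 0 0 5; 0.08 0.04 8 0 0 0 5; 0.08 0.04 10 0 0 0 5; 0.08 0.04 11.2 0 0 0 5; 0.08 0.04 11.2 0 0 0 5; 0.08 0.04 11.2 0 0 0 5'
python3 - <<'E'
from h import *
st(); cv2.imwrite("pics/w2.png",imaging.snapshot("wrist")[:,:,::-1])
cv2.imwrite("pics/s2.png",imaging.snapshot("scene")[100:260,240:440,::-1].repeat(4,0).repeat(4,1)[:600])
E
```

```text
time: 2.1
tool_pos: [608.5, -265.0, 105.4]
tcp_rot: [179.9, -0.0, 83.1]
ft_force: [0.1, -0.5, 1.5]
finger_gap: 50.0
2.1 [ 608.5 -265.   105.4] [ 1.7993e+02 -2.0000e-02  8.3090e+01] [ 0.1 -0.5  1.5] [-0.07  0.02  0.04] 50.0
```

View pics/w2.png

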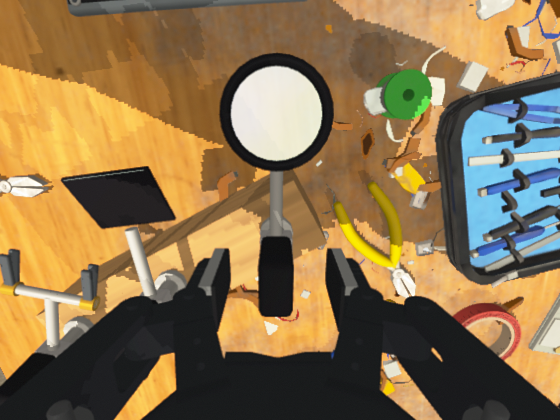

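View pics/s2.png

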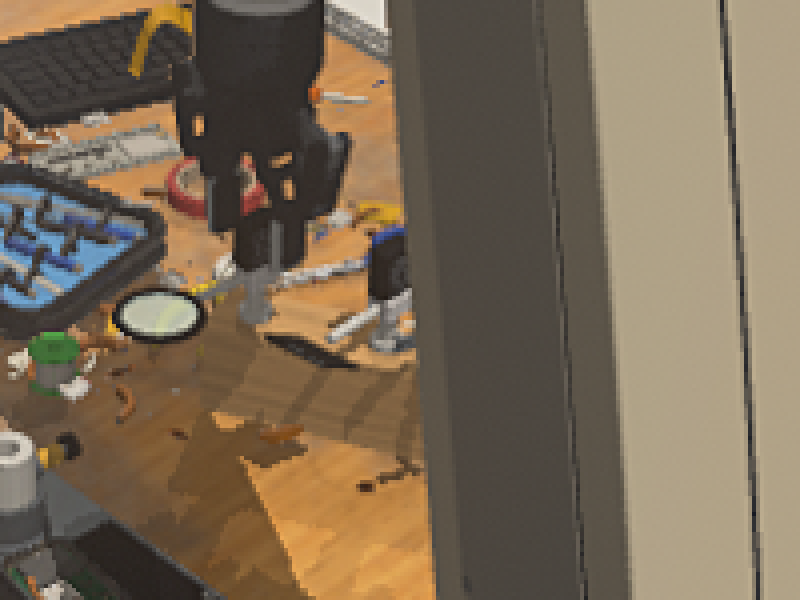

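Both pads straddle the grip: it is at x≈276 and the pads' midpoint is at x≈277. I'll close the gripper.

```bash
python3 -m creep '0.06 0 0.2 0 0 0 5; 0.06 0 0.2 0 0 0 1; 0.06 0 0.2 0 0 0 1; 0.06 0 0.2 0 0 0 1; 0.06 0 0.2 0 0 0 1; 0.06 0 0.2 0 0 0 1; 0.06 0 0.2 0 0 0 1;0.06 0 0.2 0 0 0 1;0.06 0 0.2 0 0 0 1' 80
python3 - <<'E'
from h import *
st()
E
```

```text
time: 3.1
tool_pos: [609.4, -264.6, 104.8]
tcp_rot: [179.8, 0.0, 83.1]
ft_force: [-1.5, 0.9, 6.4]
finger_gap: 14.7
3.1 [ 609.4 -264.6  104.8] [1.7982e+02 3.0000e-02 8.3110e+01] [-1.5  0.9  6.4] [ 0.06  0.32 -0.01] 14.7
```

```bash
python3 -m creep '0 0 -1 0 0 0 1; 0 0 -2 0 0 0 1; 0 0 -3.5 0 0 0 1; 0 0 -5 0 0 0 1; 0 0 -6.5 0 0 0 1; 0 0 -8 0 0 0 1; 0 0 -10 0 0 0 1; 0 0 -12 0 0 0 1;0 0 -12.5 0 0 0 1;0 0 -12.5 0 0 0 1;0 0 -12.5 0 0 0 1'
python3 - <<'E'
from h import *
st(); cv2.imwrite("pics/w3.png",imaging.snapshot("wrist")[:,:,::-1])
cv2.imwrite("pics/s3.png",imaging.snapshot("scene")[:,:,::-1])
rows([605,-150,229.5],168)
E
```

```text
time: 4.2
tool_pos: [608.7, -264.3, 228.9]
tcp_rot: [179.9, 0.0, 83.1]
ft_force: [0.1, 1.3, -1.2]
finger_gap: 14.7
4.2 [ 608.7 -264.3  228.9] [179.87   0.    83.11] [ 0.1  1.3 -1.2] [ 0.03 -0.    0.01] 14.7
ROW cm/deg [11.29 -1.7  -0.14] [ 6.000e-02  2.000e-02 -8.489e+01]
```

View pics/w3.png

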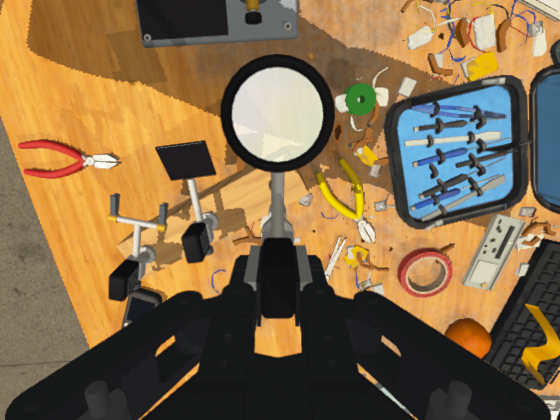

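View pics/s3.png

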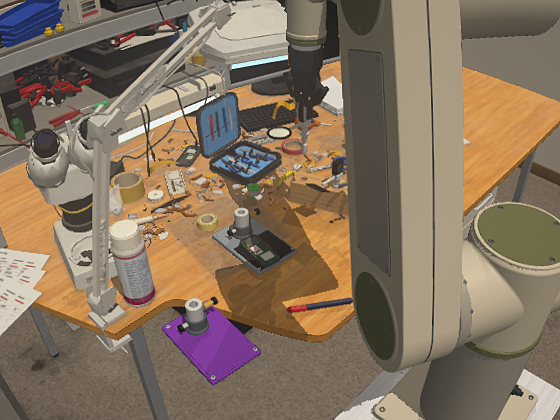

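The lens post is held upright with the lens at (278,112), and the other two posts are undisturbed. I'll stage beside the stand and measure it with the wrist camera.

```bash
python3 -m creep '11.3 -1.7 -0.1 0 0 -84.9 1; 11.3 -1.7 -0.1 0 0 -84.9 1; 11.3 -1.7 -0.1 0 0 -84.9 1; 11.3 -1.7 -0.1 0 0 -84.9 1; 11.3 -1.7 -0.1 0 0 -84.9 1; 11.3 -1.7 -0.1 0 0 -84.9 1; 11.3 -1.7 -0.1 0 0 -84.9 1; 11.3 -1.7 -0.1 0 0 -84.9 1; 11.3 -1.7 -0.1 0 0 -84.9 1; 11.3 -1.7 -0.1 0 0 -84.9 1; 11.3 -1.7 -0.1 0 0 -84.9 1; 11.3 -1.7 -0.1 0 0 -84.9 1; 11.3 -1.7 -0.1 0 0 -84.9 1; 11.3 -1.7 -0.1 0 0 -84.9 1'
python3 - <<'E'
from h import *
st(); W=imaging.camera_info("wrist");np.savez("w4.npz",**W)
cv2.imwrite("pics/w4.png",imaging.snapshot("wrist")[:,:,::-1])
E
```

```text
time: 5.7
tool_pos: [604.9, -149.9, 228.9]
tcp_rot: [180.0, 0.0, 167.9]
ft_force: [-0.4, 0.1, -1.5]
finger_gap: 14.4
5.7 [ 604.9 -149.9  228.9] [1.7997e+02 3.0000e-02 1.6790e+02] [-0.4  0.1 -1.5] [-0.02  0.   -0.04] 14.4
```

View pics/w4.png

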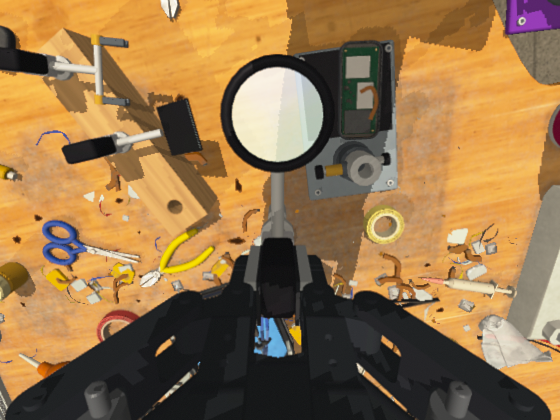

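The holder rim is at about (364,171) and the handset at about (360,90). Next I'll zoom in for precise centres.

Run:
```python
import cv2
im=cv2.imread("pics/w4.png")
cv2.imwrite("pics/w4z.png",cv2.resize(im[35:205,300:410],None,fx=6,fy=6,interpolation=cv2.INTER_CUBIC)[:600])
cv2.imwrite("pics/w4y.png",cv2.resize(im[140:205,300:410],None,fx=7,fy=7,interpolation=cv2.INTER_CUBIC))
```

```text
(no output)
```

View pics/w4z.png

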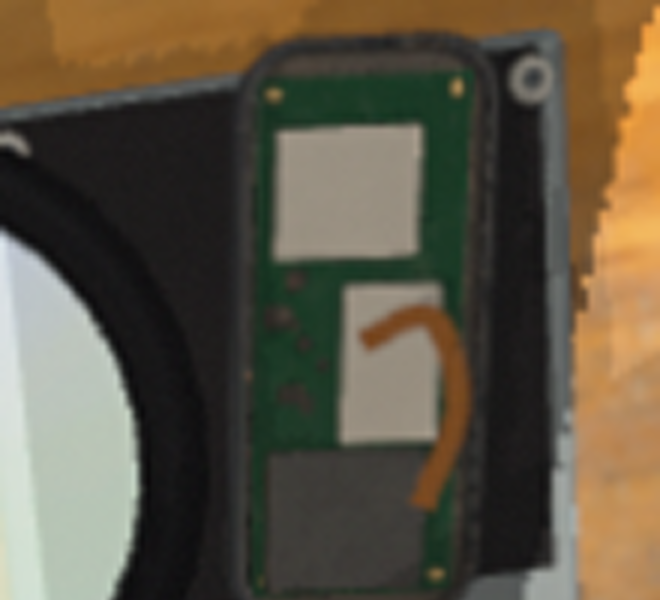

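View pics/w4y.png

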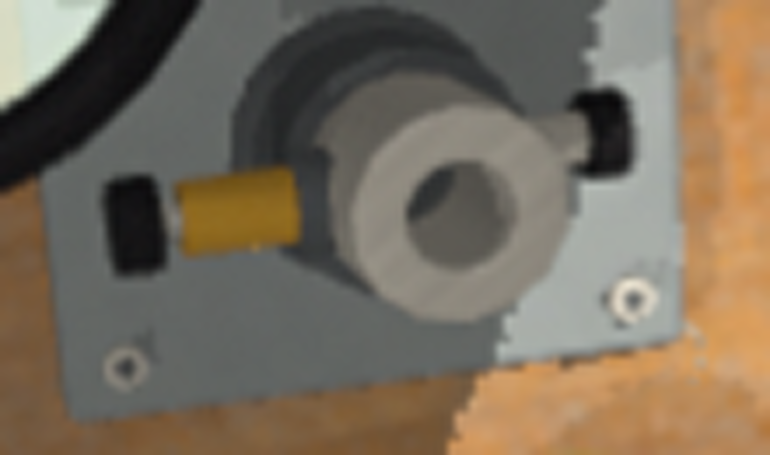

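```bash
python3 - <<'E'
from h import *
np.set_printoptions(precision=1,suppress=True)
W=dict(np.load("w4.npz"))
f=lambda x,y:(300+(x+.5)/6-.5,35+(y+.5)/6-.5)
g=lambda x,y:(300+(x+.5)/7-.5,140+(y+.5)/7-.5)
rim=g(462,213)
print("W+T",*tri([(T,zt(178,188)),(W,rim)]));print("W+S",*tri([(S,zs(207,287)),(W,rim)]));X,e=tri([(T,zt(178,188)),(S,zs(207,287)),(W,rim)]);print(X,e)
for z in(72,80,88):
  print(z,"W",cast(W,rim,z),"T",cast(T,zt(178,188),z),"S",cast(S,zs(207,287),z),"diam",np.linalg.norm(cast(W,g(355,213),z)-cast(W,g(570,213),z)),np.linalg.norm(cast(W,g(462,103),z)-cast(W,g(462,322),z)))
sc=[cast(W,f(*p),19) for p in[(273,95),(457,87),(260,580),(435,573)]]
print(sc,np.mean(sc,0))
print("edge",cast(W,f(243,300),18),cast(W,f(487,300),20),cast(W,f(370,37),18))
print("plate corners",[cast(W,p,10)for p in[g(72,418),g(685,340),f(560,35)]])
print("collar plate sc",cast(T,zt(145,400),18))
E
python3 - <<'E'
import cv2
im=cv2.imread("pics/w4.png")
cv2.imwrite("pics/w4x.png",cv2.resize(im[100:160,330:400],None,fx=8,fy=8,interpolation=cv2.INTER_CUBIC))
t=cv2.imread("pics/top0.png"); cv2.imwrite("pics/tz2.png",cv2.resize(t[175:228,245:305],None,fx=10,fy=10,interpolation=cv2.INTER_CUBIC))
E
```

```text
W+T [608.9 -59.   69.6] [np.float64(0.5226743255446776), np.float64(0.5226743255444934)]
W+S [607.4 -59.7  72.9] [np.float64(0.19850411208396662), np.float64(0.19850411208386093)]
[608.  -59.7  72.6] [np.float64(0.8748813732794455), np.float64(0.6275116030797678), np.float64(0.4224743289679137)]
72 W [607.8 -59.4  72. ] T [609.  -59.4  72. ] S [608.1 -60.5  72. ] diam 31.373655596851385 32.43777912127818
80 W [605.7 -61.3  80. ] T [607.7 -59.9  80. ] S [600.  -53.7  80. ] diam 30.53541474680079 31.571107035188838
88 W [603.5 -63.3  88. ] T [606.3 -60.4  88. ] S [591.9 -46.9  88. ] diam 29.697173896750193 30.70443494909937
[array([487.8, -51.3,  19. ]), array([493.1, -18.9,  19. ]), array([571.4, -66.2,  19. ]), array([577., -33.,  19.])] [532.3 -42.3  19. ]
edge [520.8 -61.6  18. ] [529.9 -18.   20. ] [481.8 -32.8  18. ]
plate corners [array([ 647.1, -117.5,   10. ]), array([655.6,  -7.5,  10. ]), array([487.3,   3.6,  10. ])]
collar plate sc [489.3 -33.3  18. ]
```

View pics/w4x.png

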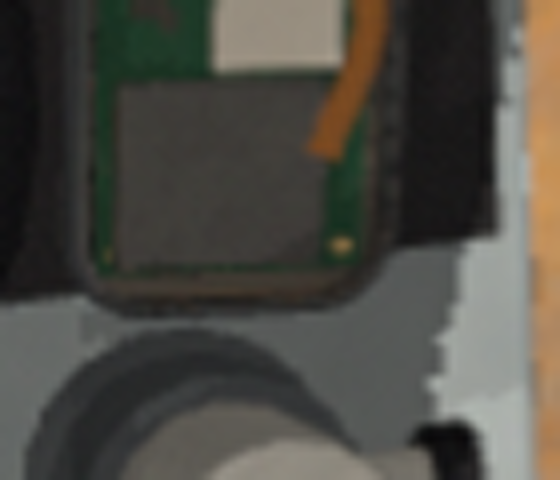

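View pics/tz2.png

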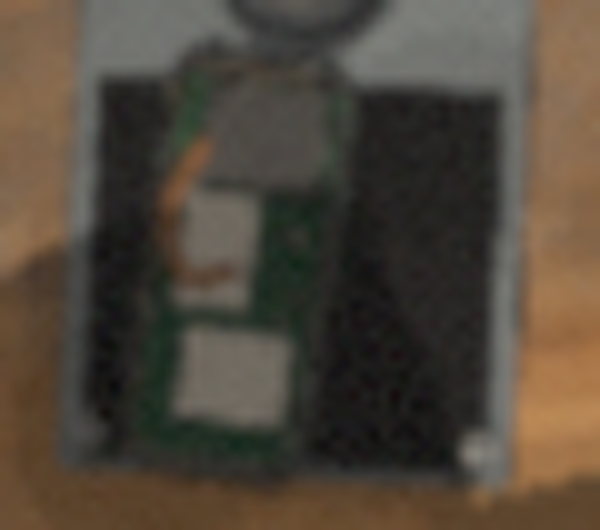

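Run:
```python
from h import *
np.set_printoptions(precision=2,suppress=True)
W=dict(np.load("w4.npz"))
im=cv2.imread("pics/w4.png"); g=cv2.cvtColor(im,cv2.COLOR_BGR2GRAY)
m=((g>110)).astype(np.uint8); n,l,s,c=cv2.connectedComponentsWithStats(m[55:172,220:336])
i=l[112-55,278-220]; cn,_=cv2.findContours((l==i).astype(np.uint8),0,2); k=max(cn,key=cv2.contourArea)
e=cv2.fitEllipse(k); print(e); p=(e[0][0]+220,e[0][1]+55)
L=cast(W,p,228.9-42.8+34); u=np.array([np.cos(np.radians(167.9)),np.sin(np.radians(167.9))])
print(p,L, "axis",L[:2]-75*u,"tcp 604.9 -149.9")
rows([608,-59.7,185],167.2)
```

```text
((56.90968704223633, 58.977264404296875), (90.47737884521484, 93.97906494140625), 179.58450317382812)
(276.9096870422363, 113.97726440429688) [ 531.88 -134.95  220.1 ] axis [ 605.22 -150.67] tcp 604.9 -149.9
ROW cm/deg [1.59 8.88 4.41] [0.03 0.04 0.73]
```

```bash
python3 -m creep '0.8 4.4 0 0 0 0.7 1; 1.6 8.9 0 0 0 0.7 1; 1.6 8.9 1.5 0 0 0.7 1; 1.6 8.9 3 0 0 0.7 1; 1.6 8.9 4.4 0 0 0.7 1; 1.6 8.9 4.4 0 0 0.7 1; 1.6 8.9 4.4 0 0 0.7 1; 1.6 8.9 4.4 0 0 0.7 1'
python3 - <<'E'
from h import *
st(); 
for n,a in(("scene",(140,280,190,390)),("top",(120,260,190,390))):
    im=imaging.snapshot(n)[:,:,::-1]; cv2.imwrite(f"pics/{n}5f.png",im)
    cv2.imwrite(f"pics/{n}5.png",cv2.resize(im[a[0]:a[1],a[2]:a[3]],None,fx=4,fy=4,interpolation=cv2.INTER_CUBIC))
E
```

```text
time: 6.55
tool_pos: [608.3, -60.4, 185.7]
tcp_rot: [180.0, 0.1, 167.2]
ft_force: [-0.6, 0.6, -2.2]
finger_gap: 14.6
6.55 [608.3 -60.4 185.7] [1.7997e+02 9.0000e-02 1.6715e+02] [-0.6  0.6 -2.2] [-0.06 -0.01 -0.06] 14.6
```

View pics/scene5.png

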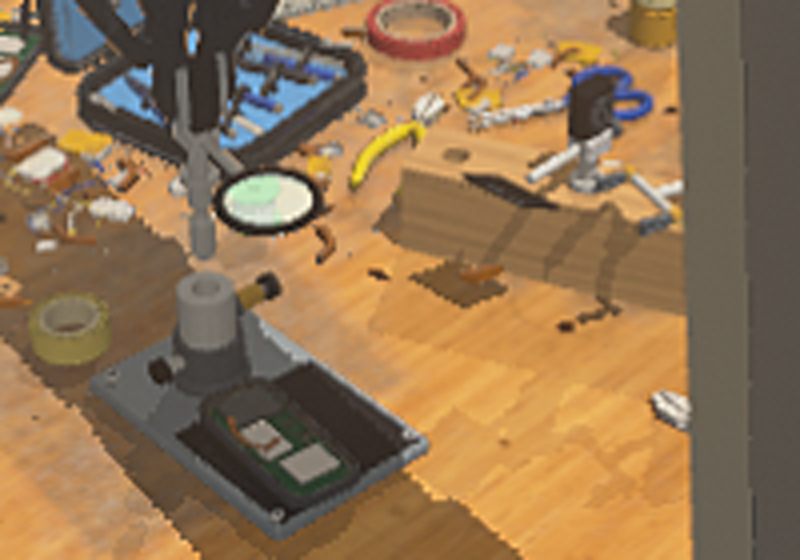

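View pics/top5.png

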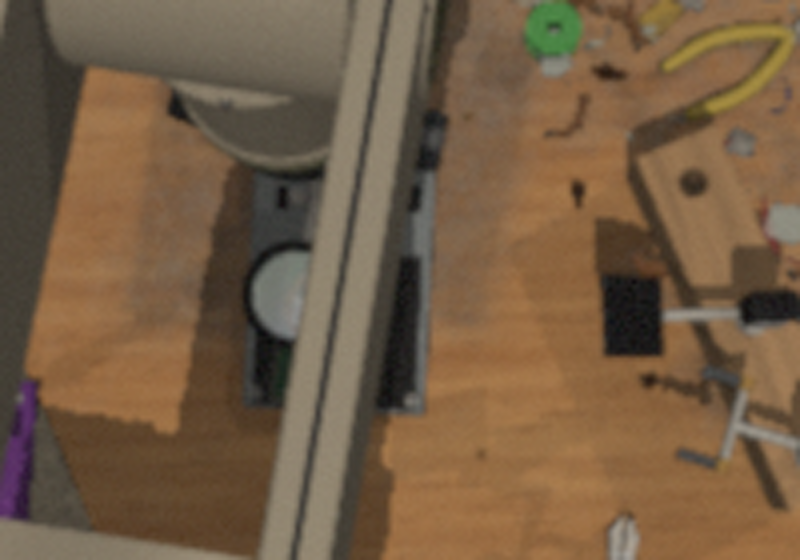

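Run:
```python
from h import *
def z(X): p=proj(S,X); return (p[0]-190+.5)*4-.5,(p[1]-140+.5)*4-.5
for h in(91,96,110,143): print(h,np.round(z([608.3,-60.4,h]),1))
print("rim",np.round(z([608,-59.7,72.6]),1), "mm per px", np.round(np.array(z([608.3,-60.4,91]))-np.array(z([609.3,-60.4,91])),1),np.round(np.array(z([608.3,-60.4,91]))-np.array(z([608.3,-59.4,91])),1))
im=cv2.imread("pics/scene5.png"); g=cv2.cvtColor(im,cv2.COLOR_BGR2HSV)
cv2.imwrite("pics/s5z.png",cv2.resize(im[130:320,130:290],None,fx=3,fy=3))
```

```text
91 [204.8 259.7]
96 [204.3 252.4]
110 [203.  231.8]
143 [199.9 182.2]
rim [205.9 286.9] mm per px [1.2 0.7] [ 1.3 -0.8]
```

View pics/s5z.png

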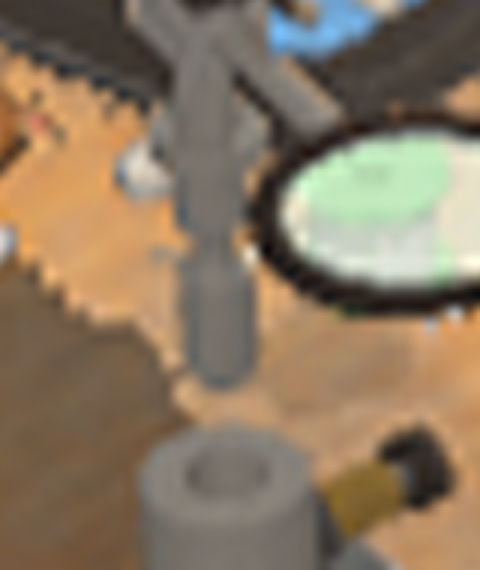

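The measured rod and rim columns match the predictions within 1 px: rod 202.9 against 203.0, rim 205.7 against 205.9. I'll start the insertion.

```bash
python3 -m creep '0.05 0.06 0.8 0 0 0 1; 0.05 0.06 1.5 0 0 0 1; 0.05 0.06 1.8 0 0 0 1; 0.05 0.06 2.0 0 0 0 1; 0.05 0.06 2.2 0 0 0 1; 0.05 0.06 2.2 0 0 0 1'; python3 -c "
from h import *
st()"
```

```text
time: 7.25
tool_pos: [608.1, -59.4, 163.7]
tcp_rot: [180.0, 0.1, 167.2]
ft_force: [0.5, 1.1, -2.1]
finger_gap: 15.0
7.25 [608.1 -59.4 163.7] [1.7997e+02 1.0000e-01 1.6719e+02] [ 0.5  1.1 -2.1] [ 0.04  0.03 -0.01] 15.0
```

```bash
python3 -m creep '0 0 0.3 0 0 0 1; 0 0 0.6 0 0 0 1; 0 0 0.9 0 0 0 1; 0 0 0.9 0 0 0 1'; python3 -c "
from h import *
st()
im=imaging.snapshot('scene')[:,:,::-1]
cv2.imwrite('pics/s6.png',cv2.resize(im[150:250,200:300],None,fx=6,fy=6,interpolation=cv2.INTER_CUBIC))"
```

```text
time: 7.65
tool_pos: [607.6, -59.0, 153.7]
tcp_rot: [180.0, 0.0, 167.2]
ft_force: [-1.6, 1.0, -2.2]
finger_gap: 14.6
7.65 [607.6 -59.  153.7] [1.7995e+02 2.0000e-02 1.6719e+02] [-1.6  1.  -2.2] [0.53 0.46 0.05] 14.6
```

View pics/s6.png

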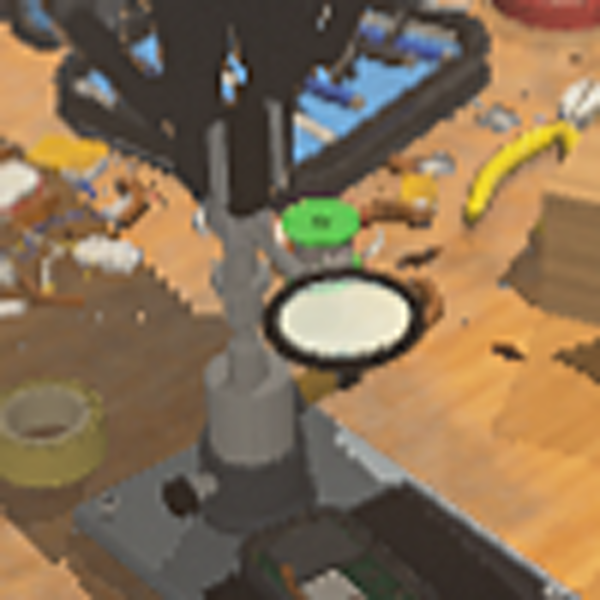

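The rod is in the bore. Light side forces point to world −x,+y, so I'll shift slightly that way and continue in small steps.

```bash
python3 -m creep '0.05 0.05 0.2 0 0 0 1; 0.05 0.05 0.4 0 0 0 1; 0.05 0.05 0.5 0 0 0 1; 0.05 0.05 0.5 0 0 0 1'; python3 -c "
from h import *
st()"
```

```text
time: 8.1
tool_pos: [607.4, -58.7, 148.9]
tcp_rot: [180.0, 0.0, 167.2]
ft_force: [-0.3, 0.7, -2.1]
finger_gap: 15.0
8.1 [607.4 -58.7 148.9] [1.7997e+02 5.0000e-02 1.6719e+02] [-0.3  0.7 -2.1] [0.09 0.08 0.02] 15.0
```

```bash
for i in 1 2; do :; done; python3 -m creep '0 0 0.1 0 0 0 1; 0 0 0.2 0 0 0 1; 0 0 0.2 0 0 0 1'; python3 -c "
from h import *
st()"; python3 -m creep '0 0 0.1 0 0 0 1; 0 0 0.2 0 0 0 1; 0 0 0.2 0 0 0 1'; python3 -c "
from h import *
st()"
```

```text
time: 8.4
tool_pos: [607.5, -58.6, 146.8]
tcp_rot: [180.0, 0.1, 167.2]
ft_force: [-0.3, 0.7, -0.4]
finger_gap: 14.5
8.4 [607.5 -58.6 146.8] [1.7996e+02 5.0000e-02 1.6719e+02] [-0.3  0.7 -0.4] [ 0.23  0.14 -0.  ] 14.5
time: 8.7
tool_pos: [607.6, -58.2, 144.9]
tcp_rot: [179.9, 0.1, 167.2]
ft_force: [-1.4, 2.2, 1.2]
finger_gap: 14.9
8.7 [607.6 -58.2 144.9] [1.7992e+02 6.0000e-02 1.6720e+02] [-1.4  2.2  1.2] [0.89 0.2  0.08] 14.9
```

```bash
python3 -m creep '0 0 0.1 0 0 0 1; 0 0 0.2 0 0 0 1; 0 0 0.2 0 0 0 1'; python3 -c "
from h import *
st()"; python3 -m creep '0 0 0.1 0 0 0 1; 0 0 0.2 0 0 0 1; 0 0 0.2 0 0 0 1'; python3 -c "
from h import *
st()"
```

```text
time: 9.0
tool_pos: [607.7, -58.0, 143.4]
tcp_rot: [179.9, 0.1, 167.2]
ft_force: [-2.3, 3.3, 3.7]
finger_gap: 14.7
9.0 [607.7 -58.  143.4] [1.7991e+02 8.0000e-02 1.6720e+02] [-2.3  3.3  3.7] [0.89 0.58 0.03] 14.7
time: 9.3
tool_pos: [607.5, -57.8, 141.3]
tcp_rot: [179.9, 0.1, 167.2]
ft_force: [-2.2, 3.4, 1.9]
finger_gap: 15.1
9.3 [607.5 -57.8 141.3] [1.7990e+02 5.0000e-02 1.6721e+02] [-2.2  3.4  1.9] [ 0.97  0.56 -0.01] 15.1
```

The foot has passed the plunger, with a peak push of about 6 N. I'll slide on and ease the side load as I go.

```bash
python3 -m creep '0.03 0.03 0.15 0 0 0 1; 0.03 0.03 0.3 0 0 0 1; 0.03 0.03 0.45 0 0 0 1; 0.03 0.03 0.5 0 0 0 1'; python3 -c "
from h import *
st()"; python3 -m creep '0 0 0.15 0 0 0 1; 0 0 0.3 0 0 0 1; 0 0 0.45 0 0 0 1; 0 0 0.5 0 0 0 1'; python3 -c "
from h import *
st()"
```

```text
time: 9.7
tool_pos: [607.2, -57.6, 135.9]
tcp_rot: [179.9, 0.0, 167.2]
ft_force: [-1.8, 1.7, 3.4]
finger_gap: 14.9
9.7 [607.2 -57.6 135.9] [1.7991e+02 5.0000e-02 1.6720e+02] [-1.8  1.7  3.4] [0.51 0.37 0.03] 14.9
time: 10.1
tool_pos: [607.2, -57.6, 130.6]
tcp_rot: [179.9, 0.0, 167.2]
ft_force: [-1.8, 2.6, 3.3]
finger_gap: 15.0
10.1 [607.2 -57.6 130.6] [1.7991e+02 4.0000e-02 1.6720e+02] [-1.8  2.6  3.3] [0.57 0.35 0.04] 15.0
```

```bash
python3 -m creep '0.03 0 0.15 0 0 0 1; 0.03 0 0.3 0 0 0 1; 0.03 0 0.45 0 0 0 1; 0.03 0 0.6 0 0 0 1'; python3 -c "
from h import *
st()"; python3 -m creep '0 0 0.1 0 0 0 1; 0 0 0.2 0 0 0 1; 0 0 0.3 0 0 0 1; 0 0 0.4 0 0 0 1'; python3 -c "
from h import *
st()"
```

```text
time: 10.5
tool_pos: [607.1, -57.6, 124.6]
tcp_rot: [179.9, 0.1, 167.2]
ft_force: [-0.3, 2.2, 3.1]
finger_gap: 14.9
10.5 [607.1 -57.6 124.6] [1.7991e+02 6.0000e-02 1.6720e+02] [-0.3  2.2  3.1] [ 0.46  0.16 -0.04] 14.9
time: 10.9
tool_pos: [607.1, -57.6, 120.5]
tcp_rot: [179.9, 0.1, 167.2]
ft_force: [-0.6, 1.1, 2.3]
finger_gap: 15.0
10.9 [607.1 -57.6 120.5] [1.7991e+02 6.0000e-02 1.6720e+02] [-0.6  1.1  2.3] [ 0.54  0.19 -0.05] 15.0
```

Roughly 5 mm remain. I'll take small steps and read the force after each.

```bash
python3 -m creep '0 0 0.1 0 0 0 1; 0 0 0.2 0 0 0 1'; python3 -c "
from h import *
st()"; python3 -m creep '0 0 0.1 0 0 0 1; 0 0 0.1 0 0 0 1'; python3 -c "
from h import *
st()"
im='';python3 -c "
from h import *
im=imaging.snapshot('scene')[:,:,::-1]
cv2.imwrite('pics/s7.png',cv2.resize(im[150:250,200:300],None,fx=6,fy=6,interpolation=cv2.INTER_CUBIC))"
```

```text
time: 11.1
tool_pos: [607.0, -57.6, 118.2]
tcp_rot: [179.9, 0.1, 167.2]
ft_force: [-0.5, 1.8, -0.3]
finger_gap: 14.7
11.1 [607.  -57.6 118.2] [1.7991e+02 5.0000e-02 1.6720e+02] [-0.5  1.8 -0.3] [ 0.5   0.04 -0.01] 14.7
time: 11.3
tool_pos: [606.6, -57.5, 116.0]
tcp_rot: [179.9, -0.0, 167.2]
ft_force: [2.5, 2.2, -7.6]
finger_gap: 15.2
11.3 [606.6 -57.5 116. ] [ 1.7992e+02 -1.0000e-02  1.6720e+02] [ 2.5  2.2 -7.6] [ 0.32 -0.74  0.  ] 15.2
```

View pics/s7.png

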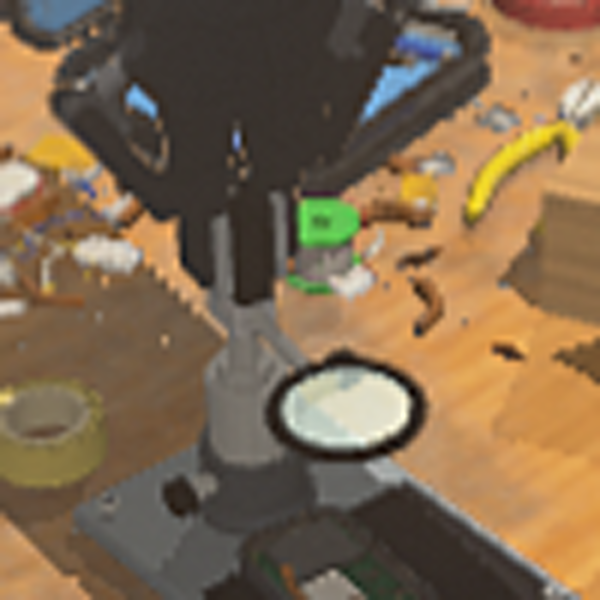

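The force has reversed to −7.6 N, so the groove is pulling the post down. I'll follow it to the stop.

```bash
python3 -m creep '0 0 0.05 0 0 0 1; 0 0 0.05 0 0 0 1'; python3 -c "
from h import *
st()"; python3 -m creep '0 0 0.05 0 0 0 1; 0 0 0.05 0 0 0 1'; python3 -c "
from h import *
st()"
```

```text
time: 11.55
tool_pos: [606.4, -57.6, 115.1]
tcp_rot: [179.9, -0.0, 167.2]
ft_force: [1.5, 0.6, -5.0]
finger_gap: 15.2
11.55 [606.4 -57.6 115.1] [ 1.7992e+02 -3.0000e-02  1.6719e+02] [ 1.5  0.6 -5. ] [ 0.36 -0.41  0.01] 15.2
time: 11.75
tool_pos: [606.5, -57.6, 115.1]
tcp_rot: [179.9, -0.0, 167.2]
ft_force: [-1.5, 1.9, 0.6]
finger_gap: 14.6
11.75 [606.5 -57.6 115.1] [ 1.7992e+02 -2.0000e-02  1.6720e+02] [-1.5  1.9  0.6] [0.4  0.01 0.05] 14.6
```

```bash
python3 -m creep '0 0 0.05 0 0 0 1; 0 0 0.05 0 0 0 1'; python3 -c "
from h import *
st();W=imaging.camera_info('wrist');np.savez('w8.npz',**W)
cv2.imwrite('pics/w8.png',imaging.snapshot('wrist')[:,:,::-1])"
```

```text
time: 11.95
tool_pos: [606.6, -57.6, 115.1]
tcp_rot: [179.9, -0.0, 167.2]
ft_force: [-1.0, 1.5, 2.1]
finger_gap: 14.7
11.95 [606.6 -57.6 115.1] [179.92  -0.   167.2 ] [-1.   1.5  2.1] [ 0.46  0.29 -0.01] 14.7
```

View pics/w8.png

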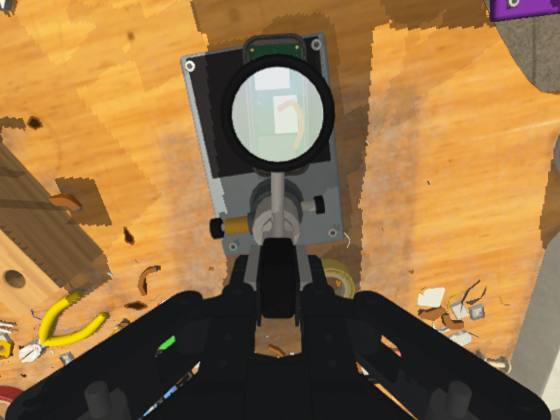

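Pressing another 0.5 mm changed only the force, so the collar is on its stop. The lens sits over the handset in the image, with its centre at (278,113) and the handset axis at x≈276. I'll release.

```bash
python3 -m creep '0 0 0 0 0 0 2.5; 0 0 0 0 0 0 4; 0 0 0 0 0 0 5; 0 0 0 0 0 0 5;0 0 0 0 0 0 5; 0 0 0 0 0 0 5'; python3 -m creep '0 0 -1.5 0 0 0 5; 0 0 -3 0 0 0 5; 0 0 -5 0 0 0 5; 0 0 -8 0 0 0 5; 0 0 -11 0 0 0 5; 0 0 -13 0 0 0 5; 0 0 -13 0 0 0 5; 0 0 -13 0 0 0 5'; python3 -c "
from h import *
st();W=imaging.camera_info('wrist');np.savez('w9.npz',**W)
cv2.imwrite('pics/w9.png',imaging.snapshot('wrist')[:,:,::-1])
im=imaging.snapshot('scene')[:,:,::-1];cv2.imwrite('pics/s9f.png',im)
cv2.imwrite('pics/s9.png',cv2.resize(im[150:250,200:300],None,fx=6,fy=6,interpolation=cv2.INTER_CUBIC))"
```

```text
time: 12.6
tool_pos: [606.6, -57.6, 115.0]
tcp_rot: [179.9, -0.0, 167.2]
ft_force: [0.7, -0.1, -0.1]
finger_gap: 49.9
time: 13.4
tool_pos: [607.2, -57.9, 246.7]
tcp_rot: [179.9, 0.2, 167.2]
ft_force: [0.6, 0.4, -0.5]
finger_gap: 50.1
13.4 [607.2 -57.9 246.7] [1.7992e+02 1.5000e-01 1.6720e+02] [ 0.6  0.4 -0.5] [-0.01  0.02  0.02] 50.1
```

View pics/w9.png

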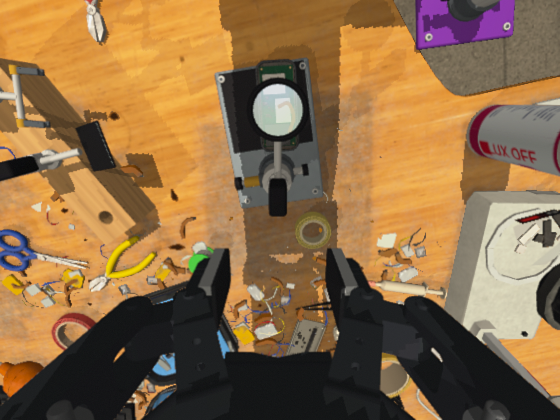

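View pics/s9.png

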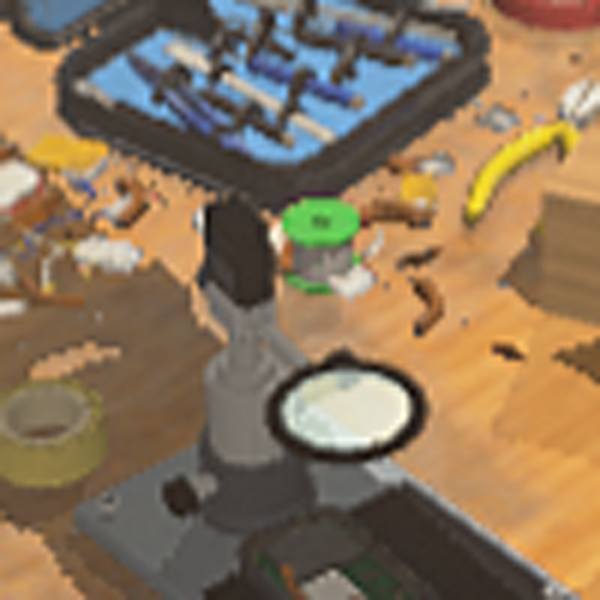

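The post stands free with its collar at the rim, and the lens is at (278,109) in the wrist view and about (347,408) in the scene crop. A final numeric check follows.

Run:
```python
from h import *
np.set_printoptions(precision=1,suppress=True)
W=dict(np.load("w9.npz")); q=(200+347.5/6-.5,150+408.5/6-.5)
im=cv2.imread("pics/w9.png")
print("lens",*tri([(W,(278,109)),(S,q)]))
cv2.imwrite("pics/w9z.png",cv2.resize(im[50:220,210:330],None,fx=5,fy=5,interpolation=cv2.INTER_CUBIC)[:600])
cv2.imwrite("pics/s9z.png",cv2.resize(cv2.imread("pics/s9f.png")[175:245,215:285],None,fx=8,fy=8,interpolation=cv2.INTER_CUBIC))
z=lambda X:(proj(S,X)-[215,175]+.5)*8-.5
for h in(72.6,78.6,96.6,110.6,144.6): print(h,z([607,-58.5,h]))
```

```text
lens [534.  -41.  105.4] [np.float64(0.07941847159192758), np.float64(0.07941847159199172)]
72.6 [211.6 297.6]
78.6 [210.5 280.5]
96.6 [207.2 228.4]
110.6 [204.5 187.2]
144.6 [198.   84.9]
```

View pics/w9z.png

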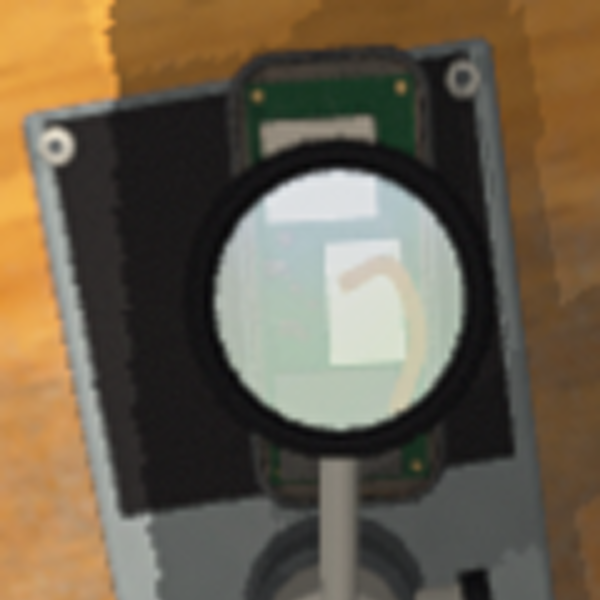

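View pics/s9z.png

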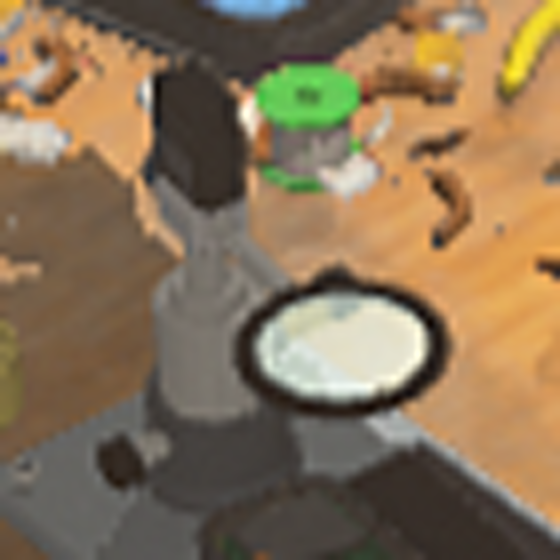

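Run:
```python
from h import *
W=dict(np.load("w9.npz")); f=lambda x,y:(210+(x+.5)/5-.5,50+(y+.5)/5-.5)
print("handset now",(cast(W,f(258,96),19)+cast(W,f(417,467),19))/2); st(); print(r.hand_in())
```

```text
handset now [532.91705525 -41.04790275  19.        ]
13.5 [606.1 -57.7 244.2] [ 1.7993e+02 -8.0000e-02  1.6720e+02] [-0.2  0.2  0.8] [-0.03 -0.    0.05] 50.3
the job is handed in; nothing more can be done
None
```

The lens post is seated in the grey stand's holder with the lens over the middle of the handset. The gripper is open and clear above it, and the job was handed in at 13.5 s.

- **Insertion:** I lifted the post from the rack, turned it about 84° and slid it into the bore. Getting the foot past the spring plunger took about 6 N of push, and sliding on took about 5 N, slightly over the 1 to 4 N you gave.
- **Seating:** near the end the groove pulled the post down by itself. After that, another 0.5 mm of commanded press moved nothing and only raised the force to about 4 N, so the collar is on its stop. The final height matched the measured rim (about 72.6 mm) within 1 mm. I judged the plunger's click from these forces, because its travel cannot be read directly.
- **Last checks:** the lens was measured at (534, −41) and the handset centre at (533, −41). Before the insertion the handset centre measured (532, −42), so it has not moved beyond measuring error. The mirror and clip posts looked undisturbed in the pictures. No check failed or disagreed.

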